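# Load three label rolls onto their sloped stands

## Task

Pick out the three white label rolls and stand each one on end on the sloped stand whose bay fits it: the smallest roll in the narrowest bay, the middle one in the middle-width bay, the largest in the widest bay. Each must stand flat on its sloping deck with its foot resting against the front lip, let go and at rest. Leave the glue stick and the brown tape roll where they are.

Things in the scene. Friction and masses are not known exactly. Their poses are not given: they have to be found in the camera images.
- roll_small: The small white label roll, a plain off-white paper cylinder on a brown cardboard core, standing on its end: 34 mm diameter, 60 mm high. Loose, under 0.2 kg. Origin at the centre of its underside, z up along the roll's axis; its yaw means nothing.
- roll_medium: The medium white label roll, a plain off-white paper cylinder on a brown cardboard core, standing on its end: 46 mm diameter, 60 mm high. Loose, under 0.2 kg. Origin at the centre of its underside, z up along the roll's axis; its yaw means nothing.
- roll_large: The large white label roll, a plain off-white paper cylinder on a brown cardboard core, standing on its end: 60 mm diameter, 60 mm high. Loose, under 0.2 kg. Origin at the centre of its underside, z up along the roll's axis; its yaw means nothing.
- seat_small (a point): Narrowest of 3 fixed sloped dark steel stands on a plywood board: bay 54 mm wide, cheeks 18 mm high. Point on the smooth deck, 17 mm up-slope of the lip: the 34 mm roll's underside centre when home (it slides there by itself). x up the slope away from the robot, y along the lip, z square to the deck. Slope 15 degrees down toward the robot; lip 12 mm high; deck 90 mm long, low edge 26 mm over the table.
- seat_medium (a point): Middle-width of 3 fixed sloped dark steel stands on a plywood board: bay 66 mm wide, cheeks 18 mm high. Point on the smooth deck, 23 mm up-slope of the lip: the 46 mm roll's underside centre when home (it slides there by itself). x up the slope away from the robot, y along the lip, z square to the deck. Slope 15 degrees down toward the robot; lip 12 mm high; deck 90 mm long, low edge 26 mm over the table.
- seat_large (a point): Widest of 3 fixed sloped dark steel stands on a plywood board: bay 80 mm wide, cheeks 18 mm high. Point on the smooth deck, 30 mm up-slope of the lip: the 60 mm roll's underside centre when home (it slides there by itself). x up the slope away from the robot, y along the lip, z square to the deck. Slope 15 degrees down toward the robot; lip 12 mm high; deck 90 mm long, low edge 26 mm over the table.
- glue_stick: Bystander: yellow glue stick standing upright among the rolls and stands, 29 mm diameter, 94 mm high, loose. Origin at the centre of its underside. Leave it standing where it is.
- tape_roll: Bystander: brown packing tape roll lying flat left of the label rolls, a wide ring 96 mm across, 48 mm high, loose. Origin at the centre of its underside. Leave it where it is. (Fixed and not listed, mind the arm: a black post, floor to ceiling, right in front of the robot at x 0.31 to 0.38, y -0.02 to 0.06 m; a tape dispenser 130 mm high at x 0.53 to 0.77, y 0.09 to 0.20 m.)
Things that resemble listed ones, but are neither listed nor needed, are in the scene too. Leave any blue or pink look-alike of the roll_medium alone.

How it is judged:
By the outcome, as a careful person would: the job done as asked, in the order asked, and still so for the second after the job is handed in, with the robot touching nothing.
It also fails if it takes over 77 s, if anything falls off the work surface, if the arm or the gripper's body presses on something with over 40 N, if the wrist force passes 120 N, or if a joint passes its speed limit or range.

## Robot

A 6-joint arm with a two-finger parallel gripper is mounted at the origin on a cart in front of the work surface, level with it; the furniture and walls round the work are solid. World frame = base frame: x ahead of the robot, y to its left, z up, the work surface at z = 0. Lengths are in mm, angles in rad, forces in N, time in s.
With the tool pointing down it reaches from about 400 to 925 mm from the base axis. Payload 12.5 kg.
Tool frame: the origin (TCP) lies midway between the tips of the shut fingers; the grasp point (between the pads) lies 19 mm behind it; z points along the fingers, y is the direction in which the jaws open and shut (so a half turn about z gives the same grasp; the last joint's range is limited). The gripper opens to 95 mm and grips with 3 to 60 N. Pads are 20 mm wide; open, the fingers measure 119 mm over their backs; the gripper's body (75 mm by 180 mm) begins 59 mm behind the grasp point.
Start: joints at [1.021, 0.491, 1.559, -0, 1.092, -0.106], TCP at [268.346, 564.48, 214.661] pointing down, gripper open.
Joint ranges: [-3.1, 3.1], [-0.84, 2.19], [0.05, 2.79], [-1.13, 4.28], [0.06, 2.93], [-2.69, 2.69]. Speed limits (rad/s): [2.22, 2.22, 2.79, 3.14, 3.14, 3.14].

## Interface

Orientations are given as [roll, pitch, yaw] about the fixed x, y, z axes, in that order (R = Rz(yaw) Ry(pitch) Rx(roll)).
In Python, from cell import env gives the robot as it stands.
- The arm moves only by the tool drive_tool, never from a script. Its argument "increments" is a list of rows, each a list of 2 entries, a list of its own where there are three numbers: the shift along the tool's x, y, z as a fraction of full scale, then the turn, a rotation vector about the tool's x, y, z as a fraction of full scale. In form: [[[x, y, z], [ax, ay, az]], ...]. A call has 1 to 5 rows; each row shifts and turns the commanded pose from where the row before left it, along the tool's axes as they then stand; what a row does not reach is not made up. Full scale, the value 1, is 30 mm for a shift and 0.08 rad for a turn. A row lasts 1/12 s, in which the tool goes at most 41.7 mm and 7.16 degrees, less where a joint would pass 70% of its speed; a pose out of reach is approached as far as the arm can. A call with a number of a shift or a turn outside -1 to 1 is refused whole. A call with a gripper value outside its range is refused whole. "jaw" is the opening, from -1 (shut) to 1 (fully open), so that 0 is half open, set as the call begins (left out, the last holds). The fingers move at their own pace and stop on an object; the grip force is fixed at half the most. Time passes only in rows, so rows that do not move let the fingers close. It gives the time, the measured TCP pose, the force and the opening at its end, in the units of the state.
- env.state(): the state, without advancing time (a new reading comes with each control period).
- env.read_camera(name): name is "scene" or "top" or "wrist"; returns a dict with "pixels" (400x640x3 uint8, blue, green, red), "vertical_fov" (degrees; the focal length in pixels is half the picture's height over the tangent of half this angle, whatever the lens; pixels are square), "cx", "cy" (the principal point, pixels), "world_to_cam" (4x4, takes a point from world to camera coordinates). Camera axes: x right, y down, z forward; pixel columns grow to the right and rows downward; lengths in mm; the calibration is good to about 2 mm. A picture is of the moment at which its call begins. There is no depth.
- env.job_done(): hands the job in, once; it reports no verdict.
Trained networks look in a picture, given as the dict that the camera call returned (one of the last four; its "shot" number tells which), for a name from the list of things; names that differ only in an ending like _2 or _b are one class to them, and where a whole thing is asked for, a point or a joint stands for the part that bears it (a point fixed in the world has none). Each returns a list of dicts, best first, with "score" (0 to 1); they miss things now and then, are a little off and sometimes report something else, mostly with a low value. They report only what shows in the picture. A call takes as long as a camera call. They do not tell look-alikes from the thing itself.
- env.boxes_of(target, picture): "point" ([x, y, z] in mm, in world coordinates, good to about 4 mm: the middle of the surface that is visible of it).
- env.tip_of(target, picture): "point" ([x, y, z] in mm, in world coordinates, good to about 4 mm: a listed point, or the origin of a listed thing).
The state is a dict: "t": time; "joints": joint angles; "qvel": joint speeds; "tau": joint torques, N m; "eef_pos": TCP position; "tcp_rot": TCP orientation; "ft_force": force on the tool from outside, world axes, zero at the start; "moment": the same for the moment, N m; "opening": opening from 0.0 (shut) to 1.0 (fully open).
Only numpy, scipy, OpenCV 4.12 (cv2) and the standard library are available. Lean on these libraries where they do the work, as an engineer would, in place of code of your own. Each camera call takes 0.05 s, during which the arm holds its last target.

## Working session

There is one attempt and no reset: what is moved stays moved. The work goes in short steps, Python scripts to look and compute and a tool call to move; the robot and the scene stay as the last step left them, time stands still between calls to the robot, and variables do not carry over. Pictures are saved under pics/ and viewed, and the job is handed in when it is done.

Besides the shell and the picture viewer there is one more tool, called as name([rows], argument=value, ...), one row to a line, values as JSON. drive_tool: Moves the arm, as the interface text tells. Its arguments: {"type":"object","properties":{"increments":{"type":"array","items":{"type":"array"}},"jaw":{"type":"number"}},"required":["increments"]}

```bash
ls; mkdir -p pics; python3 - <<'E'
from cell import env
import cv2
s=env.state();print({k:(v if not hasattr(v,'tolist') else v.tolist()) for k,v in s.items()})
for n in ['scene','top','wrist']:
    p=env.read_camera(n);cv2.imwrite(f'pics/{n}0.png',p['pixels'])
    print(n,p['vertical_fov'],p['cx'],p['cy'])
    if n!='wrist':
        for t in ['roll_small','roll_medium','roll_large','seat_small','seat_medium','seat_large','glue_stick','tape_roll']:
            print(t,[([round(float(c)) for c in d['point']],round(float(d['score']),2)) for d in env.tip_of(t,p)])
E
```

```text
pics
{'t': 0.0, 'joints': [1.021435418105269, 0.49157874166334686, 1.5594625709441665, -5.0520070259191955e-06, 1.0917140491522024, -0.10561866561554101], 'qvel': [-0.0005436696983532539, -0.0009990227784955944, -0.001498652174034958, 0.00034326734551207286, -0.00041892878993229633, -0.0015818747019584259], 'tau': [-0.0016980849613901228, -61.26484394073486, -25.818141102790833, 0.06927552167326212, 0.04819725640118122, -0.00011279806358288624], 'eef_pos': [268.1840892678731, 564.2558419572821, 214.04531930791265], 'tcp_rot': [-3.140435952214882, -0.00011811990192822641, 2.6978526736055723], 'ft_force': [-0.1492142955049118, -0.734510798636902, 0.2101360812744602], 'moment': [-0.07139573162576866, -0.04576581906286518, 0.02767250327391498], 'opening': 1.0025632394246606}
scene 51.622283815803506 308.1304268291821 197.16643153098764
roll_small [([363, 239, -4], 0.98), ([346, 480, 0], 0.5)]
roll_medium [([339, 136, -1], 0.91), ([365, 348, 0], 0.88), ([429, 133, 0], 0.49)]
roll_large [([464, 214, 2], 0.69)]
seat_small [([527, 391, 28], 0.61)]
seat_medium [([470, 470, 33], 0.69)]
seat_large [([590, 326, 34], 0.96)]
glue_stick [([444, 302, 1], 0.75), ([594, 325, 30], 0.64)]
tape_roll [([348, 478, 0], 0.9)]
top 51.502538340441355 316.3968846240443 201.46405586105104
roll_small [([366, 241, 1], 0.7)]
roll_medium [([345, 135, -5], 0.63), ([361, 346, -1], 0.62), ([425, 131, 7], 0.61)]
roll_large [([464, 220, 1], 0.9)]
seat_small [([524, 394, 26], 0.61)]
seat_medium [([471, 467, 31], 0.86), ([594, 320, 37], 0.65)]
seat_large [([593, 320, 35], 0.72)]
glue_stick [([443, 299, -2], 0.65)]
tape_roll [([344, 473, 0], 0.74)]
wrist 61.34270300448535 320.7331545067707 201.19474255748943
```

View pics/scene0.png

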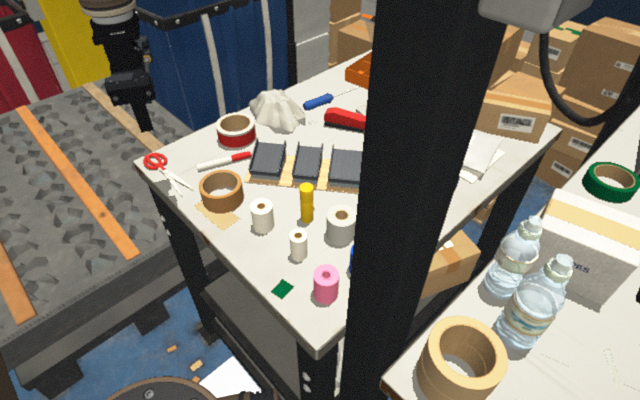

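View pics/top0.png

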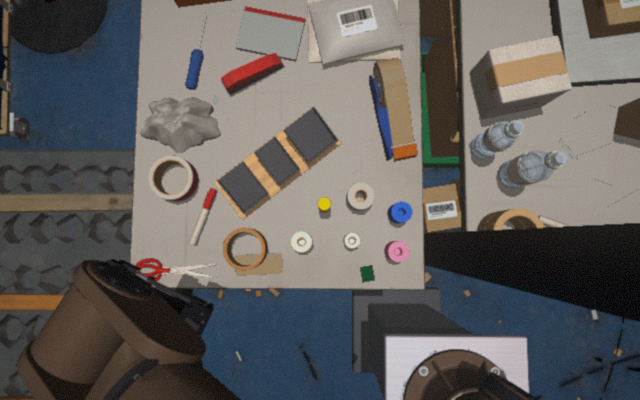

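View pics/wrist0.png

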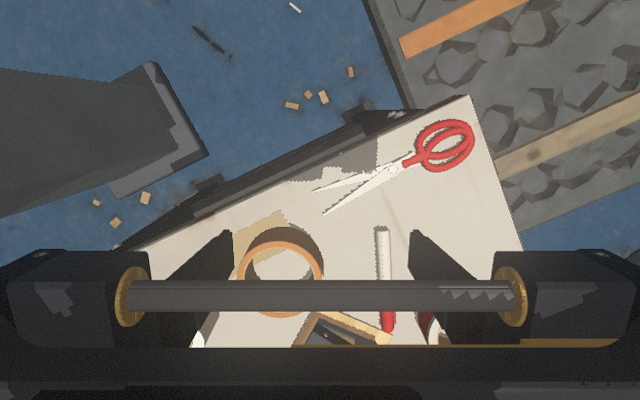

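```bash
cat > h.py <<'E'
from cell import env
import numpy as np, cv2
def cam(p):
    h=p['pixels'].shape[0]; f=h/2/np.tan(np.radians(p['vertical_fov'])/2)
    M=np.array(p['world_to_cam']).reshape(4,4); return f,p['cx'],p['cy'],M
def proj(p,P):
    f,cx,cy,M=cam(p); c=M[:3,:3]@np.array(P,float)+M[:3,3]; return np.array([cx+f*c[0]/c[2],cy+f*c[1]/c[2]])
def ray(p,uv,z):
    f,cx,cy,M=cam(p); d=M[:3,:3].T@np.array([(uv[0]-cx)/f,(uv[1]-cy)/f,1]); o=-M[:3,:3].T@M[:3,3]
    return o+d*(z-o[2])/d[2]
E
python3 - <<'E'
from h import *
p=env.read_camera('top'); np.save('top.npy',p,allow_pickle=True)
q=env.read_camera('scene'); np.save('scene.npy',q,allow_pickle=True)
im=p['pixels']
f,cx,cy,M=cam(p);print('campos',-M[:3,:3].T@M[:3,3],'mm/px',(M@[450,300,0,1])[2]/f)
c=cv2.resize(im[100:280,200:420],None,fx=3.6,fy=3.3,interpolation=cv2.INTER_CUBIC);cv2.imwrite('pics/topcrop.png',c[:600,:800])
c=cv2.resize(q['pixels'][130:310,140:380],None,fx=3.3,fy=3.3,interpolation=cv2.INTER_CUBIC);cv2.imwrite('pics/scenecrop.png',c[:600,:800])
E
```

```text
campos [371.17691134 302.78854449 965.28495932] mm/px 2.3355145874515615
```

View pics/topcrop.png

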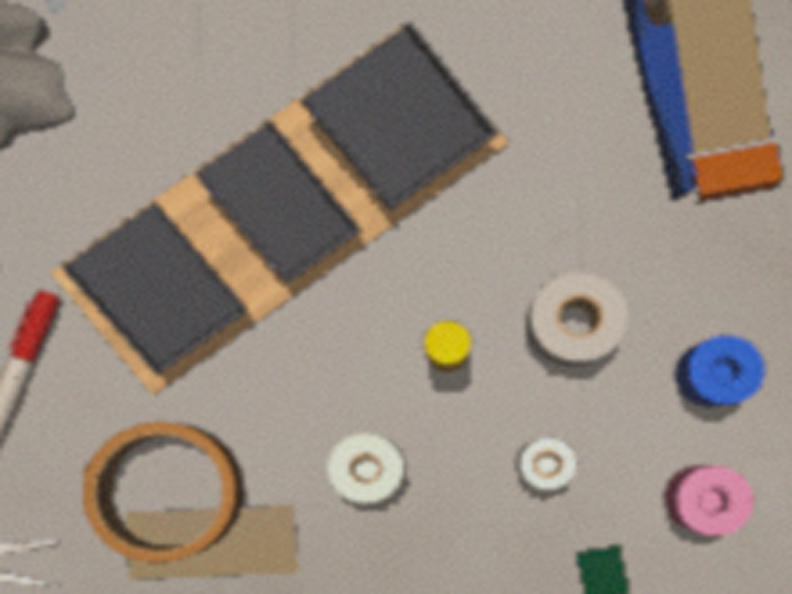

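View pics/scenecrop.png

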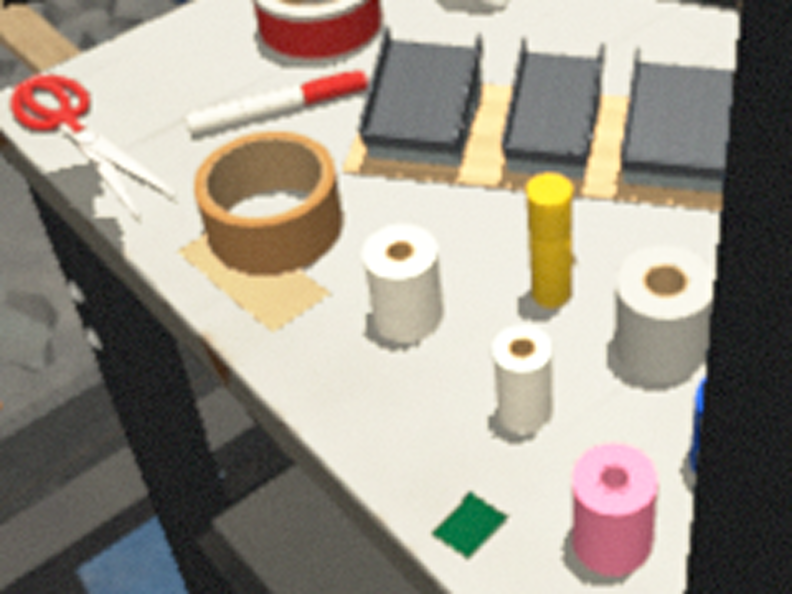

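```bash
cat >> h.py <<'E'
S15,C15=np.sin(np.radians(15)),np.cos(np.radians(15))
SEAT={'s':(17,54),'m':(23,66),'l':(30,80)}
def seatpts(k,x,y,yaw):
    a,w=SEAT[k]; z=26+a*S15
    ux=np.array([np.cos(yaw)*C15,np.sin(yaw)*C15,S15]); uy=np.array([-np.sin(yaw),np.cos(yaw),0]); uz=np.cross(ux,uy)
    o=np.array([x,y,z]); f=lambda s,t,n:o+ux*s+uy*t+uz*n
    h=w/2
    return {'deck':[f(-a,-h,0),f(-a,h,0),f(90-a,h,0),f(90-a,-h,0)],
     'lip':[f(-a,-h,12),f(-a,h,12)], 'c1':[f(-a,h,18),f(90-a,h,18)],'c2':[f(-a,-h,18),f(90-a,-h,18)]}
COL={'deck':(0,255,0),'lip':(0,0,255),'c1':(255,255,0),'c2':(255,0,255)}
def draw(p,roi,sc,seats,rolls,fn):
    x0,x1,y0,y1=roi
    im=cv2.resize(p['pixels'][y0:y1,x0:x1],None,fx=sc,fy=sc,interpolation=cv2.INTER_CUBIC)
    t=lambda P:tuple(int(v) for v in (proj(p,P)-[x0,y0]+.5)*sc)
    for k,v in seats.items():
        for n,pts in seatpts(k,*v).items():
            for i in range(len(pts) if n=='deck' else 1): cv2.line(im,t(pts[i]),t(pts[(i+1)%len(pts)]),COL[n],1)
        cv2.circle(im,t([v[0],v[1],26+SEAT[k][0]*S15]),2,(0,255,255),-1)
    for (x,y,r) in rolls:
        for z,c in((0,(255,0,0)),(60,(0,0,255))):
            pts=np.array([t([x+r*np.cos(a),y+r*np.sin(a),z]) for a in np.linspace(0,6.29,40)]); cv2.polylines(im,[pts],True,c,1)
    cv2.imwrite(fn,im[:600,:800])
E
cat > ov.py <<'E'
from h import *
import sys
p=np.load('top.npy',allow_pickle=True).item();q=np.load('scene.npy',allow_pickle=True).item()
tc=lambda u,v:(200+u/3.6-.5,100+v/3.3-.5)
for n,u,v in(('m',367,468),('s',547,464),('l',579,317)): print(n,ray(p,tc(u,v),60))
yaw=np.radians(37.5)
seats={'s':(525.5,392.5,yaw),'m':(470.5,468.5,yaw),'l':(592,322.5,yaw)}
rolls=[tuple(ray(p,tc(u,v),60)[:2])+(r,) for u,v,r in((367,468,23),(547,464,17),(579,317,30))]
draw(p,(205,425,100,265),3.6,seats,rolls,'pics/ovt.png')
draw(q,(220,380,130,260),4.6,seats,rolls,'pics/ovs.png')
E
python3 ov.py
```

```text
m [363.69412273 347.38971491  60.        ]
s [366.79500625 238.76005488  60.        ]
l [464.09169167 218.99868947  60.        ]
```

View pics/ovt.png

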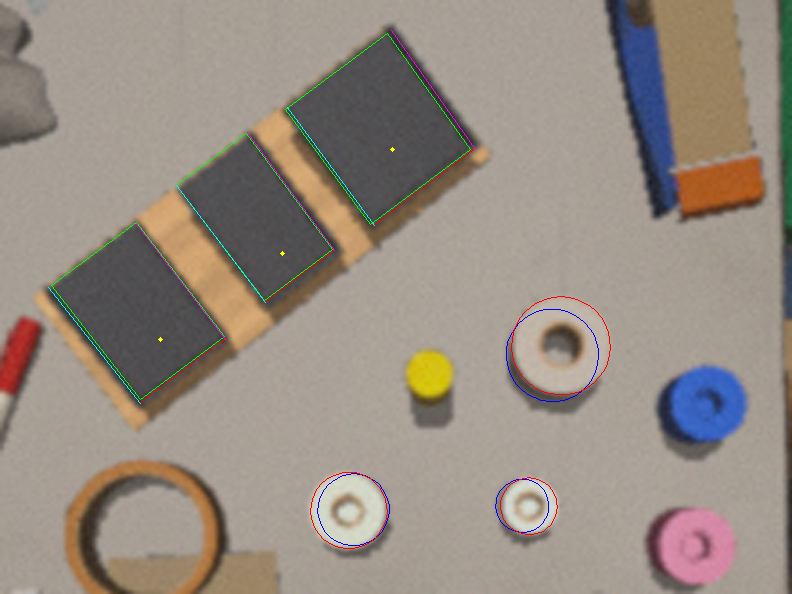

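View pics/ovs.png

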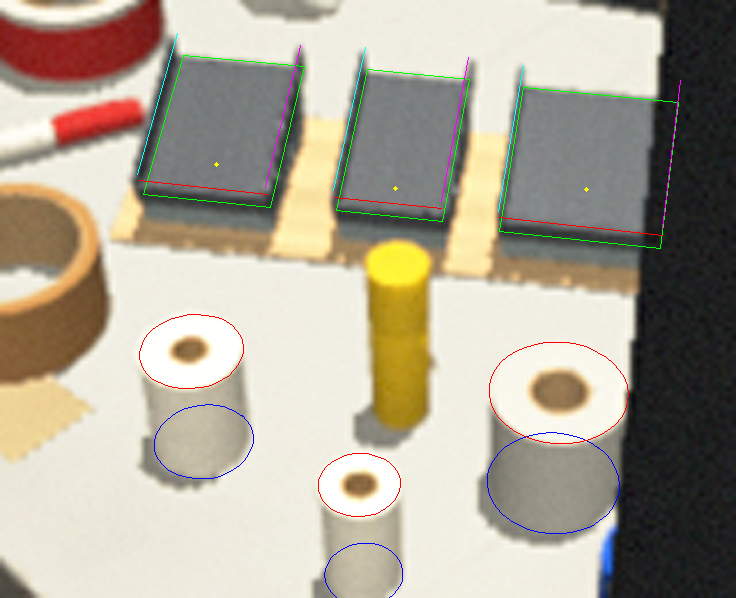

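Candidates (full top‑image pixels): 

- White: small (352,240), medium (302,241), large (361,196).
- Look‑alikes to avoid: blue (401,212), pink (398,252). Also not wanted: the tape ring (245,249) and the white/red ring (172,178).

The three white rolls match the description in the close crop. The stands in the crop, left to right, are medium, narrow and wide. I'll plan the moves now.

```bash
cat > plan.py <<'E'
from h import *
from scipy.spatial.transform import Rotation as Ro
YAW=np.radians(217.5); B=np.radians(37.5)
UX=np.array([np.cos(B)*C15,np.sin(B)*C15,S15]); N=np.array([-np.cos(B)*S15,-np.sin(B)*S15,C15])
RD=Ro.from_euler('xyz',[np.pi,0,YAW]); RT=RD*Ro.from_rotvec([0,-np.radians(15),0])
def plan(targets,n=None):
    "targets: list of (pos,rot,rows or None)"
    s=env.state(); pos=np.array(s['eef_pos']); R=Ro.from_euler('xyz',s['tcp_rot'])
    print('t',round(s['t'],2),'pos',pos.round(1),'F',np.round(s['ft_force'],1),'open',round(95*s['opening'],1))
    for tp,tr,n in targets:
        tp=np.array(tp,float); d=np.linalg.norm(tp-pos); a=(R.inv()*tr).magnitude()
        n=n or max(1,int(np.ceil(max(d/29,a/.079))))
        rows=[]
        for i in range(n):
            k=n-i
            sh=np.round(R.inv().apply((tp-pos)/k)/30,2); rv=np.round((R.inv()*tr).as_rotvec()/k/.08,2)
            rows.append([sh.tolist(),rv.tolist()])
            pos=pos+R.apply(sh*30); R=R*Ro.from_rotvec(rv*.08)
        print(n,'rows ->',tp.round(1),'end',pos.round(1))
        for i in range(0,n,5): print('  ',str(rows[i:i+5]).replace('-0.0]','0]'))
E
python3 - <<'E'
from plan import *
plan([([366,239.5,150],RD,15),([366,239.5,26],RD,5)])
E
```

```text
t 1.05 pos [268.3 564.5 214.7] F [ 0.2 -0.3 -0.7] open 95.0
15 rows -> [366.  239.5 150. ] end [366.  239.5 150.1]
   [[[-0.51, -0.56, 0.14], [0.0, 0.0, -0.92]], [[-0.46, -0.59, 0.14], [0.0, 0.0, -0.91]], [[-0.42, -0.63, 0.14], [0.0, 0.0, -0.92]], [[-0.37, -0.66, 0.14], [0.0, 0.0, -0.91]], [[-0.32, -0.68, 0.14], [0.0, 0.0, -0.92]]]
   [[[-0.27, -0.7, 0.15], [0.0, 0.0, -0.91]], [[-0.22, -0.72, 0.14], [0.0, 0.0, -0.92]], [[-0.17, -0.74, 0.15], [0.0, 0.0, -0.91]], [[-0.11, -0.75, 0.14], [0.0, 0.0, -0.92]], [[-0.06, -0.75, 0.15], [0.0, 0.0, -0.91]]]
   [[[-0.0, -0.75, 0.14], [0.0, 0.0, -0.92]], [[0.05, -0.75, 0.15], [0.0, 0.0, -0.91]], [[0.11, -0.75, 0.14], [0.0, 0.0, -0.92]], [[0.16, -0.74, 0.15], [0.0, 0.0, -0.91]], [[0.21, -0.72, 0.14], [0.0, 0.0, -0.92]]]
5 rows -> [366.  239.5  26. ] end [366.  239.6  25.9]
   [[[0.0, -0.0, 0.83], [0.0, 0.0, 0.0]], [[0.0, -0.0, 0.83], [0.0, 0.0, 0.0]], [[0.0, -0.0, 0.83], [0.0, 0.0, 0.0]], [[0.0, -0.0, 0.82], [0.0, 0.0, 0.0]], [[0.0, -0.0, 0.83], [0.0, 0.0, 0.0]]]
```

drive_tool([
  [[-0.51,-0.56,0.14],[0,0,-0.92]],
  [[-0.46,-0.59,0.14],[0,0,-0.91]],
  [[-0.42,-0.63,0.14],[0,0,-0.92]],
  [[-0.37,-0.66,0.14],[0,0,-0.91]],
  [[-0.32,-0.68,0.14],[0,0,-0.92]],
], jaw=0.15)

```text
t: 1.47
eef_pos: [300.9, 455.1, 193.5]
tcp_rot: [3.141, 0.0, 3.068]
ft_force: [0.3, 0.6, -0.6]
opening: 0.706
```

drive_tool([
  [[-0.27,-0.7,0.15],[0,0,-0.91]],
  [[-0.22,-0.72,0.14],[0,0,-0.92]],
  [[-0.17,-0.74,0.15],[0,0,-0.91]],
  [[-0.11,-0.75,0.14],[0,0,-0.92]],
  [[-0.06,-0.75,0.15],[0,0,-0.91]],
])

```text
t: 1.88
eef_pos: [333.6, 346.7, 171.7]
tcp_rot: [3.141, 0.0, -2.85]
ft_force: [0.9, -0.7, -0.2]
opening: 0.576
```

drive_tool([
  [[0,-0.75,0.14],[0,0,-0.92]],
  [[0.05,-0.75,0.15],[0,0,-0.91]],
  [[0.11,-0.75,0.14],[0,0,-0.92]],
  [[0.16,-0.74,0.15],[0,0,-0.91]],
  [[0.21,-0.72,0.14],[0,0,-0.92]],
])

```text
t: 2.3
eef_pos: [366.3, 238.5, 150.1]
tcp_rot: [-3.142, 0.001, -2.483]
ft_force: [2.0, 0.3, -0.2]
opening: 0.579
```

Precise tracking. I'll check from the wrist and scene cameras before going down.

```bash
python3 - <<'E'
from plan import *
p=env.read_camera('wrist');cv2.imwrite('pics/w1.png',p['pixels'])
print([(np.round(d['point']),round(d['score'],2)) for d in env.tip_of('roll_small',p)])
plan([([366,239.5,26],RD,5)])
E
```

```text
[(array([368., 235.,   1.]), 0.91)]
t 2.4 pos [366.4 237.5 149.8] F [-0.6  0.9  0.3] open 54.9
5 rows -> [366.  239.5  26. ] end [365.9 239.5  25.9]
   [[[-0.01, 0.01, 0.83], [-0.0, -0.0, 0.0]], [[-0.01, 0.01, 0.82], [-0.0, -0.0, 0.0]], [[-0.0, 0.01, 0.83], [-0.0, -0.0, 0.0]], [[-0.01, 0.01, 0.82], [-0.0, -0.0, 0.0]], [[-0.0, 0.02, 0.83], [-0.0, -0.01, 0.01]]]
```

View pics/w1.png

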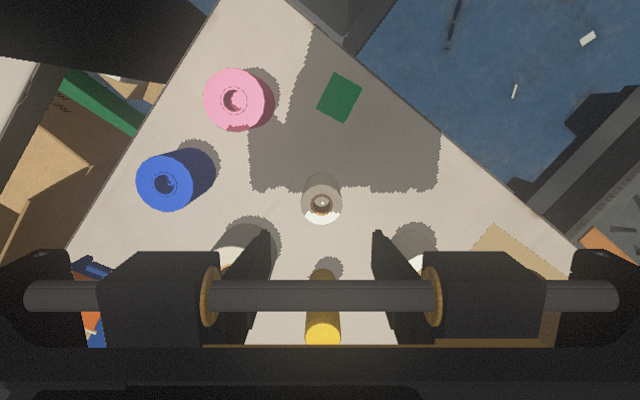

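The wrist picture shows the small white roll at (321,203), centred between the fingers (inner edges at columns 271 and 373). The glue stick (322,320) and the pink and blue look‑alikes are clear of it. Going down.

drive_tool([
  [[0,0.01,0.83],[0,0,0]],
  [[0,0.01,0.83],[0,0,0]],
  [[0,0.01,0.83],[0,0,0]],
  [[0,0,0.82],[0,0,0]],
  [[0,0,0.82],[0,0,0]],
])

```text
t: 2.82
eef_pos: [365.6, 240.9, 25.4]
tcp_rot: [-3.141, 0.001, -2.488]
ft_force: [0.2, 0.8, -0.2]
opening: 0.575
```

drive_tool([
  [[0,0,0],[0,0,0]],
  [[0,0,0],[0,0,0]],
  [[0,0,0],[0,0,0]],
  [[0,0,0],[0,0,0]],
  [[0,0,0],[0,0,0]],
], jaw=-1)

```text
t: 3.23
eef_pos: [366.0, 240.6, 27.5]
tcp_rot: [-3.141, 0.002, -2.487]
ft_force: [0.2, 0.9, 3.7]
opening: 0.352
```

drive_tool([
  [[0,0,0],[0,0,0]],
  [[0,0,0],[0,0,0]],
])

```text
t: 3.4
eef_pos: [366.0, 240.6, 27.5]
tcp_rot: [-3.141, 0.003, -2.487]
ft_force: [-0.1, 1.0, 9.0]
opening: 0.351
```

```bash
python3 - <<'E'
from plan import *
s0=np.array([525.5,392.5,30.4]); e=s0+8*UX+29*N; pos=np.array(env.state()['eef_pos'])
plan([([pos[0],pos[1],160],RD,5),(e+60*N,RT,None),(e,RT,3)])
E
```

```text
t 3.4 pos [366.  240.6  27.5] F [-0.1  1.   9. ] open 33.4
5 rows -> [366.  240.6 160. ] end [366.1 240.8 160.1]
   [[[-0.0, -0.0, -0.88], [-0.0, 0.01, 0]], [[-0.0, -0.0, -0.88], [-0.0, 0.01, 0]], [[-0.0, -0.0, -0.89], [-0.0, 0.0, 0]], [[-0.0, -0.0, -0.88], [-0.0, 0.01, 0]], [[-0.01, -0.0, -0.89], [-0.01, 0.0, 0]]]
8 rows -> [513.4 383.2 118.4] end [513.3 383.2 118.4]
   [[[-0.85, 0.1, 0.17], [0.0, -0.41, 0]], [[-0.84, 0.1, 0.2], [0.0, -0.41, 0]], [[-0.83, 0.1, 0.23], [0.0, -0.41, 0]], [[-0.83, 0.1, 0.26], [0.0, -0.41, 0]], [[-0.82, 0.09, 0.28], [0.0, -0.41, 0]]]
   [[[-0.81, 0.1, 0.31], [0.0, -0.41, 0]], [[-0.8, 0.09, 0.34], [0.0, -0.4, 0]], [[-0.78, 0.1, 0.36], [0.0, -0.41, 0]]]
3 rows -> [525.7 392.6  60.5] end [525.6 392.7  60.5]
   [[[-0.0, -0.0, 0.67], [0.0, 0.0, 0]], [[-0.0, -0.0, 0.67], [0.0, 0.0, 0]], [[-0.0, -0.0, 0.66], [0.0, 0.0, 0]]]
```

drive_tool([
  [[0,0,-0.4],[0,0,0]],
  [[0,0,-1],[0,0,0]],
  [[0,0,-1],[0,0,0]],
  [[0,0,-1],[0,0,0]],
  [[0,0,-1],[0,0,0]],
])

```text
t: 3.82
eef_pos: [365.2, 240.1, 160.5]
tcp_rot: [-3.141, 0.001, -2.487]
ft_force: [0.8, 0.3, -0.3]
opening: 0.352
```

```bash
python3 - <<'E'
from plan import *
s0=np.array([525.5,392.5,30.4]); e=s0+8*UX+29*N
p=env.read_camera('scene');cv2.imwrite('pics/s2.png',p['pixels'])
plan([(e+75*N,RT,10),(e,RT,5)])
E
```

```text
t 3.87 pos [366.9 241.  165.1] F [0.4 1.7 4.2] open 33.4
10 rows -> [510.3 380.8 132.9] end [510.2 380.9 132.8]
   [[[-0.66, 0.08, 0.11], [-0.0, -0.32, 0.0]], [[-0.66, 0.08, 0.13], [-0.0, -0.32, 0.0]], [[-0.66, 0.08, 0.15], [-0.0, -0.32, 0.0]], [[-0.65, 0.08, 0.16], [-0.0, -0.32, 0.0]], [[-0.65, 0.08, 0.18], [-0.0, -0.32, 0.0]]]
   [[[-0.64, 0.08, 0.2], [-0.0, -0.32, 0.0]], [[-0.64, 0.08, 0.21], [-0.01, -0.31, 0.0]], [[-0.63, 0.08, 0.23], [-0.0, -0.32, 0.0]], [[-0.62, 0.07, 0.24], [-0.01, -0.31, 0.0]], [[-0.62, 0.08, 0.26], [-0.0, -0.32, 0.01]]]
5 rows -> [525.7 392.6  60.5] end [525.6 392.7  60.4]
   [[[-0.0, -0.0, 0.5], [-0.0, 0.0, 0]], [[-0.0, -0.0, 0.5], [-0.0, 0.0, 0]], [[-0.0, -0.0, 0.5], [-0.0, 0.0, 0]], [[-0.0, -0.0, 0.5], [-0.0, 0.0, 0]], [[-0.0, -0.0, 0.5], [-0.0, 0.0, 0]]]
```

View pics/s2.png

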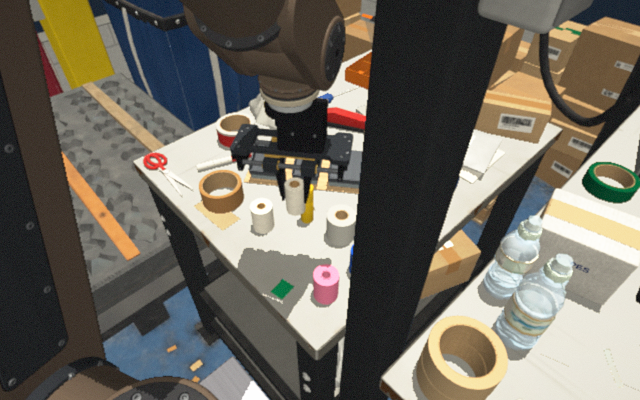

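The small roll is held upright at (294,196). The other rolls and the glue stick haven't moved.

drive_tool([
  [[-0.66,0.08,0.11],[0,-0.32,0]],
  [[-0.66,0.08,0.13],[0,-0.32,0]],
  [[-0.66,0.08,0.15],[0,-0.32,0]],
  [[-0.65,0.08,0.16],[0,-0.32,0]],
  [[-0.65,0.08,0.18],[0,-0.32,0]],
])

```text
t: 4.28
eef_pos: [438.3, 311.9, 139.5]
tcp_rot: [3.141, 0.129, -2.487]
ft_force: [-0.2, -0.4, 0.6]
opening: 0.355
```

drive_tool([
  [[-0.64,0.08,0.2],[0,-0.32,0]],
  [[-0.64,0.08,0.21],[0,-0.32,0]],
  [[-0.63,0.08,0.23],[0,-0.32,0]],
  [[-0.62,0.08,0.24],[0,-0.32,0]],
  [[-0.62,0.08,0.26],[0,-0.32,0]],
])

```text
t: 4.7
eef_pos: [509.4, 381.8, 122.0]
tcp_rot: [3.141, 0.256, -2.487]
ft_force: [0.4, -0.1, 0.2]
opening: 0.349
```

```bash
python3 - <<'E'
from plan import *
s0=np.array([525.5,392.5,30.4]); e=s0+8*UX+29*N
p=env.read_camera('scene');cv2.imwrite('pics/s3.png',cv2.resize(p['pixels'][100:280,190:400],None,fx=3.3,fy=3.3))
p=env.read_camera('wrist');cv2.imwrite('pics/w3.png',p['pixels'])
plan([(e,RT,5)])
E
```

```text
t 4.8 pos [509.6 381.9 121.7] F [-0.4 -0.5 -0.1] open 33.5
5 rows -> [525.7 392.6  60.5] end [525.8 392.5  60.3]
   [[[-0.02, -0.01, 0.43], [0.0, -0.02, 0.0]], [[-0.02, -0.01, 0.43], [0.0, -0.02, 0.0]], [[-0.02, -0.01, 0.43], [0.0, -0.01, 0.0]], [[-0.02, -0.01, 0.42], [0.0, -0.02, 0.0]], [[-0.02, -0.01, 0.43], [0.01, -0.01, 0.01]]]
```

View pics/s3.png

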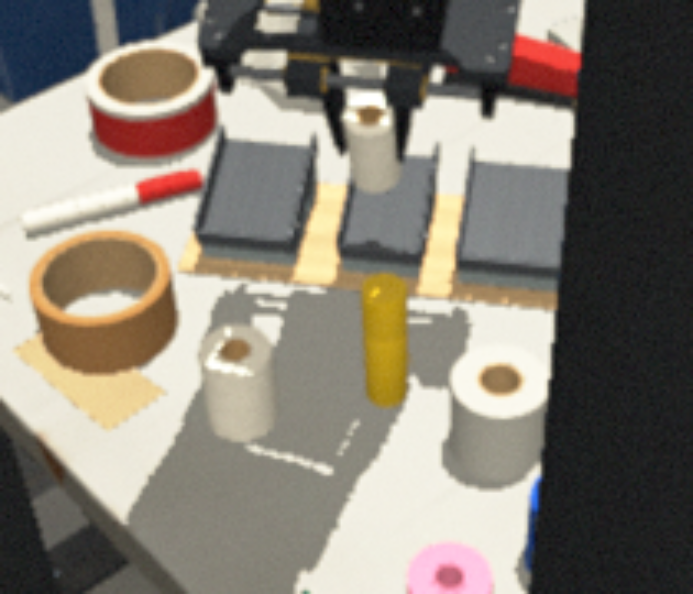

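View pics/w3.png

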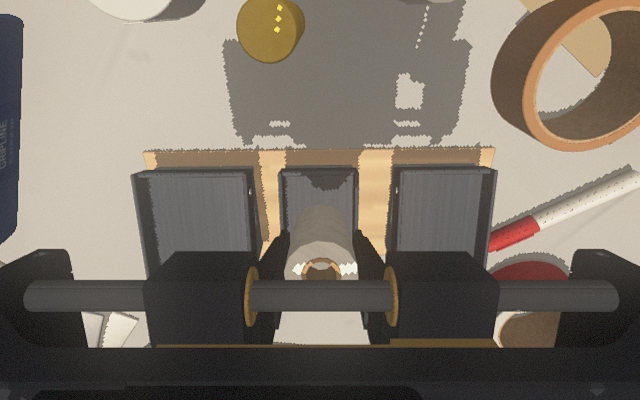

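The wrist view shows the roll (col 320) centred over the middle bay, which is the narrowest (cols 280–358). The lip lies square to the jaw. Lowering.

drive_tool([
  [[-0.02,-0.01,0.43],[0,-0.02,0]],
  [[-0.02,-0.01,0.43],[0,-0.02,0]],
  [[-0.02,-0.01,0.43],[0,-0.01,0]],
  [[-0.02,-0.01,0.42],[0,-0.02,0]],
  [[-0.02,-0.01,0.38],[0,-0.01,0]],
])

```text
t: 5.22
eef_pos: [524.3, 390.4, 62.8]
tcp_rot: [3.141, 0.261, -2.487]
ft_force: [0.4, -0.9, 0.1]
opening: 0.351
```

drive_tool([
  [[0,0,0],[0,0,0]],
  [[0,0,0.05],[0,0,0]],
  [[0,0,0],[0,0,0]],
])

```text
t: 5.47
eef_pos: [524.7, 390.8, 63.3]
tcp_rot: [3.142, 0.262, -2.487]
ft_force: [-0.2, -0.4, -0.7]
opening: 0.351
```

```bash
python3 - <<'E'
from plan import *
s0=np.array([525.5,392.5,30.4]); e=s0+8*UX+29*N
p=env.read_camera('scene');cv2.imwrite('pics/s4.png',cv2.resize(p['pixels'][110:210,220:380],None,fx=5,fy=5))
plan([(e,RT,1)])
E
```

```text
t 5.52 pos [524.7 390.8  63.7] F [-0.1  0.7 -0.1] open 33.8
1 rows -> [525.7 392.6  60.5] end [525.6 392.6  60.5]
   [[[-0.03, 0.03, 0.12], [-0.0, 0.02, 0.0]]]
```

View pics/s4.png

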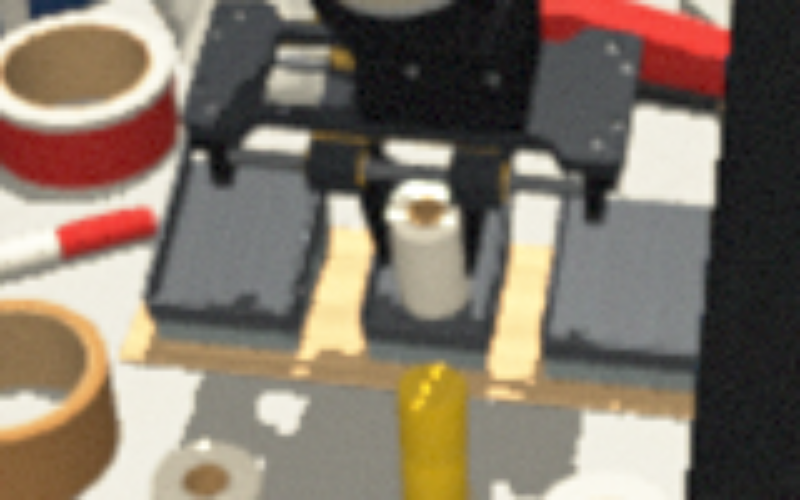

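drive_tool([
  [[-0.03,0,0.12],[0,0,0]],
  [[0,0,0.05],[0,0,0]],
  [[0,0,0],[0,0,0]],
])

```text
t: 5.77
eef_pos: [526.7, 392.3, 59.6]
tcp_rot: [-3.141, 0.264, -2.487]
ft_force: [-1.1, -1.4, 5.1]
opening: 0.353
```

drive_tool([
  [[0,0,0.03],[0,0,0]],
  [[0,0,0],[0,0,0]],
  [[0,0,0],[0,0,0]],
])

```text
t: 6.02
eef_pos: [526.9, 392.4, 59.5]
tcp_rot: [-3.141, 0.265, -2.487]
ft_force: [-5.2, -3.7, 14.8]
opening: 0.357
```

Contact with the deck (5 N, then 15 N). Releasing.

drive_tool([
  [[0,0,-0.04],[0,0,0]],
  [[0,0,0],[0,0,0]],
  [[0,0,0],[0,0,0]],
  [[0,0,0],[0,0,0]],
  [[0,0,0],[0,0,0]],
], jaw=0.2)

```text
t: 6.43
eef_pos: [526.3, 392.1, 58.7]
tcp_rot: [3.142, 0.262, -2.487]
ft_force: [-0.1, 0.3, 0.6]
opening: 0.589
```

```bash
python3 - <<'E'
from plan import *
p=env.read_camera('scene');cv2.imwrite('pics/s5.png',cv2.resize(p['pixels'][110:210,220:380],None,fx=5,fy=5))
pos=np.array(env.state()['eef_pos']); up=pos+120*N
plan([(up,RT,5),([364,347,150],RD,None),([364,347,26],RD,5)])
E
```

```text
t 6.48 pos [526.3 392.1  58.7] F [-0.3  0.2 -0.5] open 56.3
5 rows -> [501.7 373.2 174.6] end [501.6 373.1 174.6]
   [[[-0.0, 0.0, -0.8], [0.0, 0.0, 0.0]], [[-0.0, 0.0, -0.8], [0.0, 0.0, 0.0]], [[-0.0, 0.0, -0.8], [0.0, 0.0, 0.0]], [[-0.0, 0.0, -0.8], [0.0, 0.0, 0.0]], [[-0.0, 0.0, -0.8], [0.0, 0.01, 0.0]]]
5 rows -> [364. 347. 150.] end [364.1 347.  149.9]
   [[[0.85, 0.42, -0.06], [0.0, 0.65, 0.0]], [[0.85, 0.42, -0.01], [0.0, 0.65, 0.0]], [[0.85, 0.42, 0.03], [0.0, 0.66, 0.0]], [[0.84, 0.42, 0.08], [0.0, 0.65, 0.0]], [[0.84, 0.42, 0.12], [0.0, 0.66, 0.0]]]
5 rows -> [364. 347.  26.] end [364.1 347.   26. ]
   [[[0.0, 0.0, 0.83], [0.0, -0.0, 0.0]], [[0.0, 0.0, 0.83], [0.0, -0.0, 0.0]], [[0.0, 0.0, 0.82], [0.0, -0.0, 0.0]], [[0.0, 0.0, 0.83], [0.0, -0.0, 0.0]], [[0.0, 0.0, 0.82], [0.0, -0.0, 0.0]]]
```

View pics/s5.png

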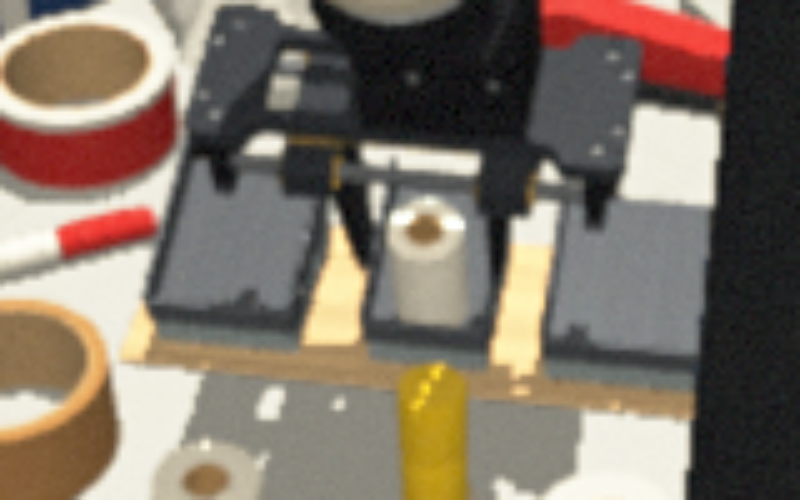

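The small roll has slid to the lip and stands flat (crop 428,270), clear of the fingers. Retracting, then on to the medium roll.

drive_tool([
  [[0,0,-0.4],[0,0,0]],
  [[0,0,-0.8],[0,0,0]],
  [[0,0,-0.9],[0,0,0]],
  [[0,0,-0.9],[0,0,0]],
  [[0,0,-1],[0,0,0]],
])

```text
t: 6.9
eef_pos: [500.9, 372.6, 176.2]
tcp_rot: [3.142, 0.262, -2.487]
ft_force: [0.4, 0.4, -0.7]
opening: 0.597
```

drive_tool([
  [[0.85,0.42,-0.06],[0,0.65,0]],
  [[0.85,0.42,-0.01],[0,0.65,0]],
  [[0.85,0.42,0.03],[0,0.66,0]],
  [[0.84,0.42,0.08],[0,0.65,0]],
  [[0.84,0.42,0.12],[0,0.66,0]],
], jaw=0.4)

```text
t: 7.32
eef_pos: [362.9, 346.5, 150.8]
tcp_rot: [-3.141, -0.001, -2.487]
ft_force: [0.8, 0.5, 0.3]
opening: 0.697
```

```bash
python3 - <<'E'
from plan import *
p=env.read_camera('wrist');cv2.imwrite('pics/w6.png',p['pixels'])
print([(np.round(d['point']),round(d['score'],2)) for d in env.tip_of('roll_medium',p)])
p=env.read_camera('scene');cv2.imwrite('pics/s6.png',cv2.resize(p['pixels'][110:250,190:380],None,fx=4,fy=4))
plan([([363.5,347,26],RD,5)])
E
```

```text
[(array([341., 142.,  -0.]), 0.85), (array([363., 350.,   2.]), 0.78), (array([430., 130.,  -3.]), 0.63), (array([526., 391.,  30.]), 0.5)]
t 7.47 pos [363.5 347.2 150.6] F [ 0.3 -0.1  0.6] open 66.3
5 rows -> [363.5 347.   26. ] end [363.3 347.1  26.1]
   [[[0.0, -0.0, 0.83], [-0.0, 0.0, 0.0]], [[0.0, -0.0, 0.83], [-0.0, 0.0, 0.0]], [[0.0, -0.0, 0.83], [-0.0, 0.01, 0.01]], [[0.0, -0.0, 0.83], [-0.0, 0.0, 0.0]], [[0.01, -0.0, 0.83], [-0.0, 0.01, 0.01]]]
```

View pics/w6.png

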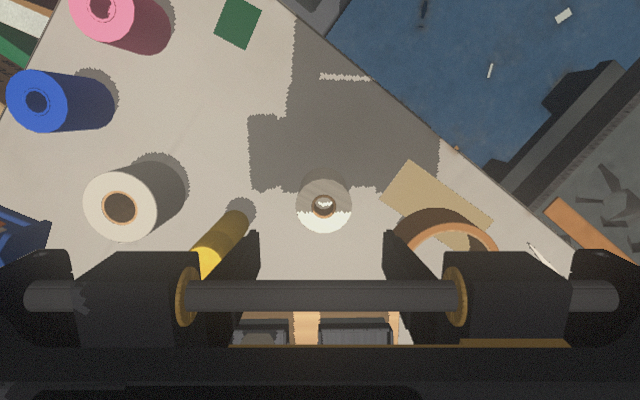

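View pics/s6.png

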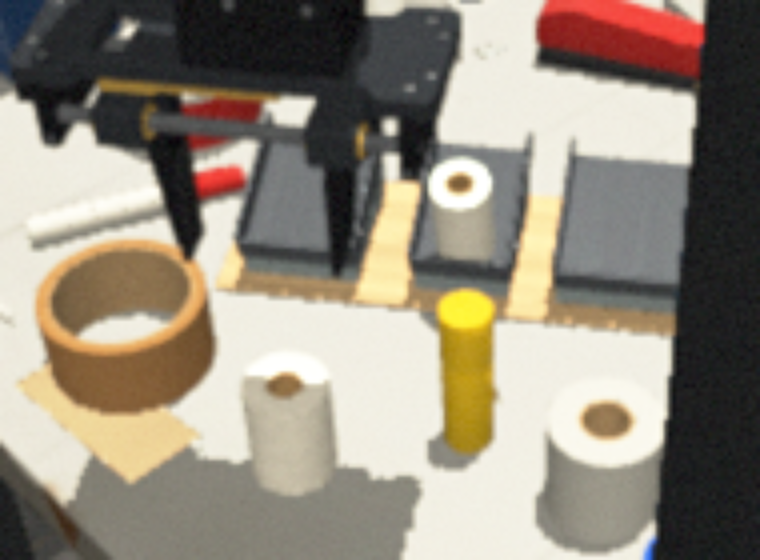

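The small roll stands home at crop (462,215). The medium roll is centred in the jaw at wrist (324,206). Going down to grasp.

drive_tool([
  [[0,0.01,0.83],[0,0,0]],
  [[0,0.01,0.83],[0,0,0]],
  [[0,0,0.83],[0,0,0]],
  [[0,0,0.83],[0,0,0]],
  [[0,0,0.83],[0,0,0]],
])

```text
t: 7.88
eef_pos: [365.3, 347.9, 25.0]
tcp_rot: [-3.142, 0.004, -2.487]
ft_force: [0.5, -0.1, -0.5]
opening: 0.702
```

drive_tool([
  [[0,0,0],[0,0,0]],
  [[0,0,0],[0,0,0]],
  [[0,0,0],[0,0,0]],
  [[0,0,0],[0,0,0]],
  [[0,0,0],[0,0,0]],
], jaw=-1)

```text
t: 8.3
eef_pos: [364.7, 348.1, 27.0]
tcp_rot: [-3.142, 0.004, -2.487]
ft_force: [1.0, 0.2, 4.5]
opening: 0.482
```

drive_tool([
  [[0,0,0],[0,0,0]],
  [[0,0,0],[0,0,0]],
])

```text
t: 8.47
eef_pos: [364.7, 348.1, 26.9]
tcp_rot: [-3.141, 0.004, -2.487]
ft_force: [1.3, -0.7, 8.9]
opening: 0.48
```

drive_tool([
  [[0,0,-0.4],[0,0,0]],
  [[0,0,-1],[0,0,0]],
  [[0,0,-1],[0,0,0]],
  [[0,0,-1],[0,0,0]],
  [[0,0,-0.8],[0,0,0]],
])

```text
t: 8.88
eef_pos: [363.9, 347.6, 154.3]
tcp_rot: [3.142, 0.003, -2.487]
ft_force: [0.4, -0.4, -1.4]
opening: 0.48
```

```bash
python3 - <<'E'
from plan import *
s0=np.array([470.5,468.5,32]); e=s0+8*UX+27*N
plan([(e+75*N,RT,8),(e+6*N,RT,5)])
E
```

```text
t 8.88 pos [363.9 347.6 154.3] F [ 0.4 -0.4 -1.4] open 45.6
8 rows -> [455.7 457.1 132.6] end [455.6 457.  132.7]
   [[[-0.58, 0.13, 0.09], [0.0, -0.4, 0.0]], [[-0.58, 0.13, 0.11], [0.0, -0.4, 0.0]], [[-0.57, 0.13, 0.13], [0.0, -0.41, 0.0]], [[-0.57, 0.13, 0.15], [0.0, -0.4, 0.0]], [[-0.56, 0.13, 0.17], [0.0, -0.41, 0.0]]]
   [[[-0.56, 0.13, 0.18], [0.0, -0.4, 0.0]], [[-0.55, 0.13, 0.2], [0.0, -0.41, 0.0]], [[-0.55, 0.12, 0.22], [0.0, -0.4, 0.0]]]
5 rows -> [469.9 468.   65.9] end [469.8 467.9  66.1]
   [[[-0.0, 0.0, 0.46], [0.0, -0.0, 0.0]], [[-0.0, 0.0, 0.46], [0.0, -0.0, 0.0]], [[-0.0, 0.0, 0.46], [0.0, -0.0, 0.0]], [[-0.0, 0.0, 0.46], [0.0, -0.0, 0.0]], [[-0.0, 0.0, 0.46], [0.0, -0.0, 0.0]]]
```

drive_tool([
  [[-0.58,0.13,0.09],[0,-0.4,0]],
  [[-0.58,0.13,0.11],[0,-0.4,0]],
  [[-0.57,0.13,0.13],[0,-0.41,0]],
  [[-0.57,0.13,0.15],[0,-0.4,0]],
  [[-0.56,0.13,0.17],[0,-0.41,0]],
])

```text
t: 9.3
eef_pos: [421.5, 416.7, 138.5]
tcp_rot: [3.142, 0.165, -2.487]
ft_force: [0.6, -0.2, -0.8]
opening: 0.478
```

drive_tool([
  [[-0.56,0.13,0.18],[0,-0.4,0]],
  [[-0.55,0.13,0.2],[0,-0.41,0]],
  [[-0.55,0.12,0.22],[0,-0.4,0]],
])

```text
t: 9.55
eef_pos: [456.0, 457.6, 130.3]
tcp_rot: [3.141, 0.262, -2.487]
ft_force: [0.7, -0.5, 0.1]
opening: 0.477
```

```bash
python3 - <<'E'
from plan import *
s0=np.array([470.5,468.5,32]); e=s0+8*UX+27*N
p=env.read_camera('wrist');cv2.imwrite('pics/w7.png',p['pixels'])
plan([(e+6*N,RT,5)])
E
```

```text
t 9.6 pos [457.3 459.  129.7] F [ 0.1 -0.5 -1.4] open 45.5
5 rows -> [469.9 468.   65.9] end [469.8 467.9  65.8]
   [[[0.01, -0.0, 0.44], [0.0, 0.01, 0.0]], [[0.01, -0.0, 0.44], [0.0, 0.01, 0.0]], [[0.01, -0.01, 0.44], [0.0, 0.0, 0.0]], [[0.01, -0.0, 0.43], [0.0, 0.01, 0.0]], [[0.02, -0.01, 0.44], [0.0, 0.0, 0.0]]]
```

View pics/w7.png

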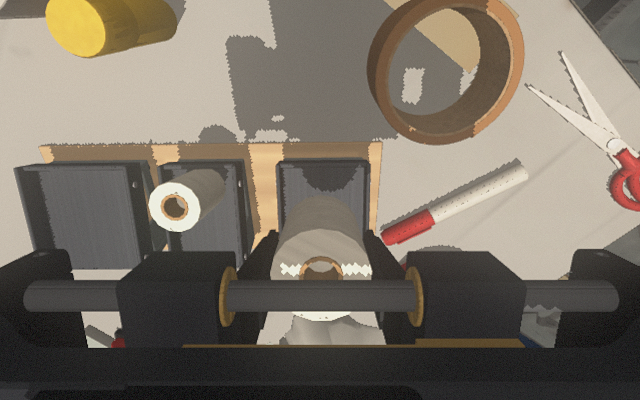

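The medium roll (col 321) is over the left bay (cols 277–370), with the small roll in the next bay well clear. Lowering.

drive_tool([
  [[0,0,0.44],[0,0,0]],
  [[0,0,0.44],[0,0,0]],
  [[0,0,0.44],[0,0,0]],
  [[0,0,0.43],[0,0,0]],
  [[0,0,0.4],[0,0,0]],
])

```text
t: 10.02
eef_pos: [468.6, 466.6, 65.4]
tcp_rot: [-3.142, 0.258, -2.487]
ft_force: [1.0, -0.1, -0.5]
opening: 0.477
```

drive_tool([
  [[0,0,0.05],[0,0,0]],
  [[0,0,0.05],[0,0,0]],
  [[0,0,0],[0,0,0]],
])

```text
t: 10.27
eef_pos: [469.3, 467.4, 64.1]
tcp_rot: [3.142, 0.259, -2.487]
ft_force: [-0.8, -0.2, -0.1]
opening: 0.483
```

drive_tool([
  [[0,0,0.06],[0,0,0]],
  [[0,0,0.04],[0,0,0]],
  [[0,0,0],[0,0,0]],
])

```text
t: 10.52
eef_pos: [469.9, 467.9, 61.7]
tcp_rot: [3.142, 0.26, -2.487]
ft_force: [-0.2, -0.0, -1.0]
opening: 0.474
```

```bash
python3 - <<'E'
from plan import *
p=env.read_camera('scene');cv2.imwrite('pics/s7.png',cv2.resize(p['pixels'][110:210,220:380],None,fx=5,fy=5))
print(env.state()['ft_force'],env.state()['eef_pos'])
E
```

```text
[ 0.36502361  0.32660741 -1.08911443] [469.91966355 467.95047298  61.77597075]
```

View pics/s7.png

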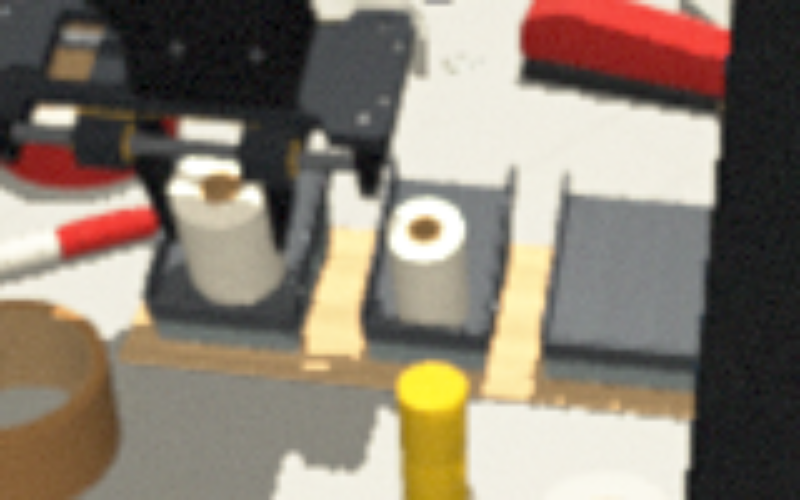

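drive_tool([
  [[0,0,0.06],[0,0,0]],
  [[0,0,0.03],[0,0,0]],
  [[0,0,0],[0,0,0]],
  [[0,0,0],[0,0,0]],
])

```text
t: 10.9
eef_pos: [470.4, 468.3, 59.7]
tcp_rot: [3.142, 0.26, -2.487]
ft_force: [-3.8, -3.3, 8.4]
opening: 0.482
```

Contact. Releasing.

drive_tool([
  [[0,0,0],[0,0,0]],
  [[0,0,0],[0,0,0]],
  [[0,0,0],[0,0,0]],
  [[0,0,0],[0,0,0]],
  [[0,0,0],[0,0,0]],
], jaw=0.45)

```text
t: 11.32
eef_pos: [470.4, 468.3, 58.7]
tcp_rot: [3.142, 0.259, -2.487]
ft_force: [-0.4, -1.3, 0.2]
opening: 0.717
```

```bash
python3 - <<'E'
from plan import *
p=env.read_camera('scene');cv2.imwrite('pics/s8.png',cv2.resize(p['pixels'][110:210,220:380],None,fx=5,fy=5))
pos=np.array(env.state()['eef_pos']); up=pos+120*N
plan([(up,RT,5),([464,218.5,160],RD,10),([464,218.5,26],RD,5)])
E
```

```text
t 11.37 pos [470.4 468.3  58.7] F [0.1 0.5 0.5] open 68.5
5 rows -> [445.8 449.4 174.6] end [445.7 449.3 174.6]
   [[[0.0, 0.0, -0.8], [0.0, -0.01, 0.0]], [[0.0, 0.0, -0.8], [0.0, -0.01, 0.0]], [[0.0, 0.0, -0.8], [0.0, -0.0, 0.0]], [[0.0, 0.0, -0.8], [0.0, -0.01, 0.0]], [[0.01, 0.0, -0.8], [0.0, -0.0, 0.0]]]
10 rows -> [464.  218.5 160. ] end [464.  218.7 160. ]
   [[[0.42, -0.65, -0.06], [0.0, 0.33, 0.0]], [[0.42, -0.65, -0.05], [0.0, 0.33, 0.0]], [[0.42, -0.65, -0.04], [0.0, 0.33, 0.0]], [[0.42, -0.65, -0.03], [0.0, 0.33, 0.0]], [[0.42, -0.65, -0.02], [0.0, 0.32, 0.0]]]
   [[[0.42, -0.64, -0.01], [0.0, 0.33, 0.0]], [[0.42, -0.65, 0.01], [0.0, 0.32, 0.0]], [[0.43, -0.64, 0.02], [0.0, 0.33, 0.0]], [[0.42, -0.65, 0.03], [0.0, 0.32, 0.0]], [[0.42, -0.64, 0.03], [0.0, 0.33, 0.0]]]
5 rows -> [464.  218.5  26. ] end [464.2 218.5  25.9]
   [[[0.0, -0.0, 0.89], [0.0, -0.0, 0.0]], [[0.0, -0.0, 0.89], [0.0, -0.0, 0.0]], [[0.0, -0.0, 0.9], [0.0, -0.0, 0.0]], [[0.0, -0.0, 0.89], [0.0, -0.0, 0.0]], [[0.0, -0.01, 0.9], [0.0, -0.0, 0.0]]]
```

View pics/s8.png

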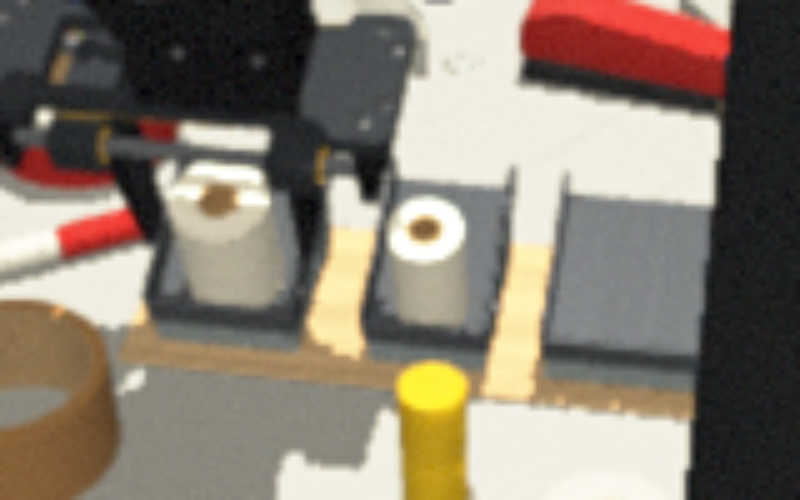

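The medium roll is on the deck at the lip with the fingers off it. Retracting to the large roll.

drive_tool([
  [[0,0,-0.4],[0,0,0]],
  [[0,0,-0.8],[0,0,0]],
  [[0,0,-0.9],[0,0,0]],
  [[0,0,-0.9],[0,0,0]],
  [[0,0,-1],[0,0,0]],
])

```text
t: 11.78
eef_pos: [445.4, 449.0, 176.2]
tcp_rot: [3.142, 0.259, -2.487]
ft_force: [0.3, -0.1, 0.2]
opening: 0.73
```

drive_tool([
  [[0.42,-0.65,-0.06],[0,0.33,0]],
  [[0.42,-0.65,-0.05],[0,0.33,0]],
  [[0.42,-0.65,-0.04],[0,0.33,0]],
  [[0.42,-0.65,-0.03],[0,0.33,0]],
  [[0.42,-0.65,-0.02],[0,0.32,0]],
], jaw=0.73)

```text
t: 12.2
eef_pos: [455.2, 332.8, 168.7]
tcp_rot: [3.141, 0.128, -2.487]
ft_force: [-0.6, 0.1, 0.4]
opening: 0.865
```

drive_tool([
  [[0.42,-0.64,-0.01],[0,0.33,0]],
  [[0.42,-0.65,0.01],[0,0.32,0]],
  [[0.43,-0.64,0.02],[0,0.33,0]],
  [[0.42,-0.65,0.03],[0,0.32,0]],
  [[0.42,-0.64,0.03],[0,0.33,0]],
])

```text
t: 12.62
eef_pos: [464.1, 217.8, 161.4]
tcp_rot: [-3.142, -0.003, -2.487]
ft_force: [0.7, 0.0, 0.3]
opening: 0.868
```

```bash
python3 - <<'E'
from plan import *
p=env.read_camera('wrist');cv2.imwrite('pics/w9.png',p['pixels'])
print([(np.round(d['point']),round(d['score'],2)) for d in env.tip_of('roll_large',p)])
p=env.read_camera('scene');cv2.imwrite('pics/s9.png',cv2.resize(p['pixels'][110:250,190:380],None,fx=4,fy=4))
plan([([464,218.5,26],RD,5)])
E
```

```text
[(array([463., 219.,   2.]), 0.63), (array([525., 389.,  31.]), 0.57)]
t 12.77 pos [464.6 218.1 161.2] F [-0.2  0.8 -0.8] open 81.8
5 rows -> [464.  218.5  26. ] end [464.1 218.5  25.9]
   [[[0.0, 0.0, 0.9], [-0.0, -0.0, 0]], [[0.0, 0.01, 0.9], [-0.0, -0.0, -0.01]], [[0.0, 0.0, 0.9], [-0.0, -0.01, 0]], [[0.0, 0.01, 0.9], [-0.0, -0.0, -0.01]], [[0.0, 0.0, 0.91], [-0.0, -0.01, 0]]]
```

View pics/w9.png

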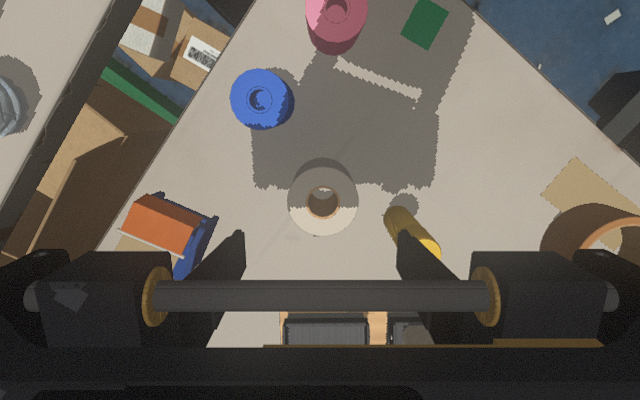

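View pics/s9.png

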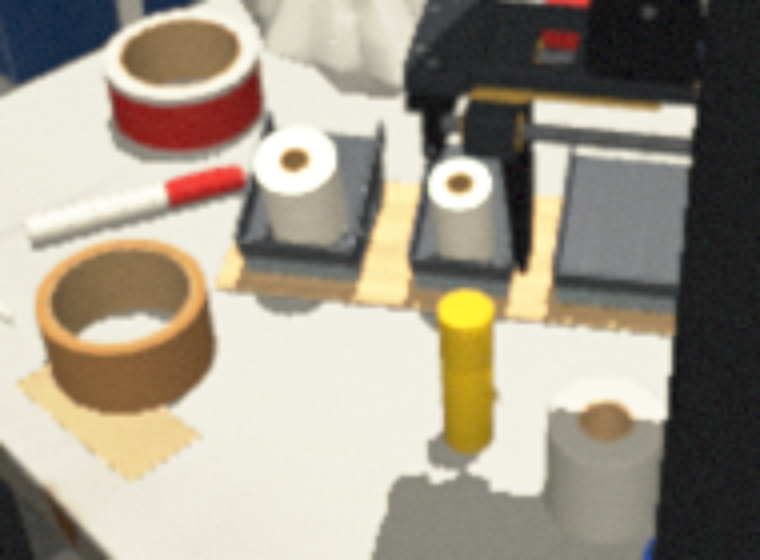

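Medium and small both stand home. The large roll is centred at wrist (322,201). The glue stick is near the right finger, so I'll grip 4 mm higher to keep the gripper body clear of its top.

drive_tool([
  [[0,0.01,0.88],[0,0,0]],
  [[0,0,0.88],[0,0,0]],
  [[0,0,0.88],[0,0,0]],
  [[0,0,0.88],[0,0,0]],
  [[0,0,0.8],[0,0,0]],
])

```text
t: 13.18
eef_pos: [463.6, 220.0, 30.2]
tcp_rot: [-3.141, -0.001, -2.486]
ft_force: [0.0, -1.1, 0.0]
opening: 0.862
```

drive_tool([
  [[0,0,0],[0,0,0]],
  [[0,0,0],[0,0,0]],
  [[0,0,0],[0,0,0]],
  [[0,0,0],[0,0,0]],
  [[0,0,0],[0,0,0]],
], jaw=-1)

```text
t: 13.6
eef_pos: [464.6, 219.5, 32.5]
tcp_rot: [-3.141, 0.0, -2.487]
ft_force: [-1.7, 2.7, 6.7]
opening: 0.626
```

drive_tool([
  [[0,0,0],[0,0,0]],
  [[0,0,0],[0,0,0]],
])

```text
t: 13.77
eef_pos: [464.6, 219.5, 32.5]
tcp_rot: [-3.141, 0.0, -2.487]
ft_force: [-2.3, 1.2, 8.0]
opening: 0.623
```

drive_tool([
  [[0,0,-0.4],[0,0,0]],
  [[0,0,-1],[0,0,0]],
  [[0,0,-1],[0,0,0]],
  [[0,0,-1],[0,0,0]],
  [[0,0,-1],[0,0,0]],
])

```text
t: 14.18
eef_pos: [463.9, 219.1, 165.2]
tcp_rot: [-3.141, -0.002, -2.487]
ft_force: [0.7, 0.5, -1.4]
opening: 0.623
```

```bash
python3 - <<'E'
from plan import *
s0=np.array([592,322.5,33.8]); e=s0+8*UX+31*N
plan([(e+75*N,RT,8),(e+6*N,RT,5)])
E
```

```text
t 14.18 pos [463.9 219.1 165.2] F [ 0.7  0.5 -1.4] open 59.2
8 rows -> [576.4 310.5 138.3] end [576.2 310.5 138.4]
   [[[-0.6, 0.02, 0.11], [-0.0, -0.41, 0.0]], [[-0.6, 0.02, 0.13], [-0.0, -0.41, 0.0]], [[-0.6, 0.02, 0.15], [-0.0, -0.41, 0.0]], [[-0.59, 0.02, 0.17], [-0.0, -0.41, 0.0]], [[-0.58, 0.01, 0.19], [-0.0, -0.41, 0.0]]]
   [[[-0.58, 0.02, 0.21], [-0.0, -0.41, 0.0]], [[-0.57, 0.01, 0.23], [-0.0, -0.42, 0.0]], [[-0.56, 0.02, 0.24], [-0.0, -0.41, 0.0]]]
5 rows -> [590.5 321.4  71.6] end [590.3 321.4  71.7]
   [[[-0.0, -0.0, 0.46], [-0.0, -0.0, 0.0]], [[-0.0, -0.0, 0.46], [-0.0, -0.0, 0.0]], [[-0.0, -0.0, 0.46], [-0.0, -0.0, 0.0]], [[-0.0, -0.0, 0.46], [-0.0, -0.0, 0.0]], [[-0.0, -0.0, 0.46], [-0.0, -0.0, 0.0]]]
```

drive_tool([
  [[-0.6,0.02,0.11],[0,-0.41,0]],
  [[-0.6,0.02,0.13],[0,-0.41,0]],
  [[-0.6,0.02,0.15],[0,-0.41,0]],
  [[-0.59,0.02,0.17],[0,-0.41,0]],
  [[-0.58,0.01,0.19],[0,-0.41,0]],
])

```text
t: 14.6
eef_pos: [534.9, 277.0, 147.0]
tcp_rot: [-3.141, 0.164, -2.487]
ft_force: [0.8, 0.1, -1.2]
opening: 0.627
```

drive_tool([
  [[-0.58,0.02,0.21],[0,-0.41,0]],
  [[-0.57,0.01,0.23],[0,-0.42,0]],
  [[-0.56,0.02,0.24],[0,-0.41,0]],
])

```text
t: 14.85
eef_pos: [577.0, 311.1, 136.8]
tcp_rot: [-3.141, 0.263, -2.487]
ft_force: [0.1, -0.0, -1.0]
opening: 0.623
```

```bash
python3 - <<'E'
from plan import *
s0=np.array([592,322.5,33.8]); e=s0+8*UX+31*N
p=env.read_camera('wrist');cv2.imwrite('pics/w10.png',p['pixels'])
plan([(e+6*N,RT,5)])
E
```

```text
t 14.9 pos [578.5 312.3 136. ] F [-0.2  0.6 -1.3] open 59.4
5 rows -> [590.5 321.4  71.6] end [590.6 321.5  71.8]
   [[[0.02, -0.0, 0.44], [-0.0, 0.01, 0.0]], [[0.01, -0.0, 0.44], [-0.0, 0.01, 0.0]], [[0.02, -0.0, 0.44], [-0.0, 0.01, 0.0]], [[0.01, -0.0, 0.44], [-0.0, 0.01, 0.0]], [[0.01, -0.0, 0.44], [-0.0, 0.01, 0.0]]]
```

View pics/w10.png

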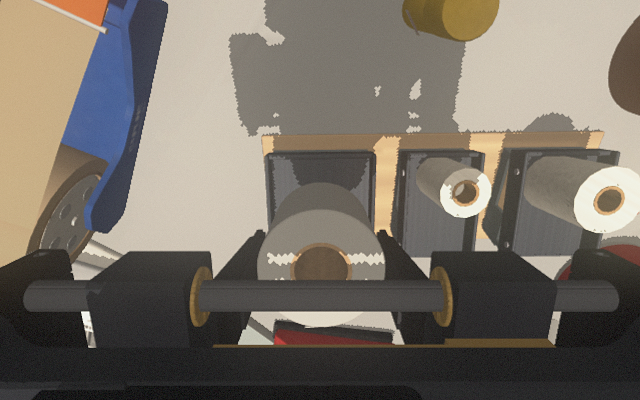

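The large roll (col 321) is centred over the widest bay (cols 266–375). Lowering.

drive_tool([
  [[0,0,0.44],[0,0,0]],
  [[0,0,0.44],[0,0,0]],
  [[0,0,0.44],[0,0,0]],
  [[0,0,0.44],[0,0,0]],
  [[0,0,0.42],[0,0,0]],
])

```text
t: 15.32
eef_pos: [589.6, 320.8, 71.1]
tcp_rot: [3.141, 0.26, -2.487]
ft_force: [-0.3, 0.1, -0.5]
opening: 0.626
```

drive_tool([
  [[0,0,0.05],[0,0,0]],
  [[0,0,0.05],[0,0,0]],
  [[0,0,0],[0,0,0]],
])

```text
t: 15.57
eef_pos: [590.4, 321.4, 69.7]
tcp_rot: [3.141, 0.26, -2.487]
ft_force: [0.2, -0.1, -0.1]
opening: 0.627
```

drive_tool([
  [[0,0,0.05],[0,0,0]],
  [[0,0,0],[0,0,0]],
  [[0,0,0],[0,0,0]],
])

```text
t: 15.82
eef_pos: [590.8, 321.7, 69.0]
tcp_rot: [-3.141, 0.262, -2.487]
ft_force: [-0.5, -0.8, -1.4]
opening: 0.623
```

drive_tool([
  [[0,0,0.05],[0,0,0]],
  [[0,0,0],[0,0,0]],
  [[0,0,0],[0,0,0]],
])

```text
t: 16.07
eef_pos: [591.0, 321.8, 67.1]
tcp_rot: [3.142, 0.261, -2.487]
ft_force: [-0.6, -0.6, -1.1]
opening: 0.627
```

drive_tool([
  [[0,0,0.05],[0,0,0]],
  [[0,0,0],[0,0,0]],
  [[0,0,0],[0,0,0]],
])

```text
t: 16.32
eef_pos: [591.3, 322.0, 66.7]
tcp_rot: [-3.141, 0.262, -2.487]
ft_force: [-4.5, -3.9, 9.5]
opening: 0.625
```

Contact. Releasing.

drive_tool([
  [[0,0,0],[0,0,0]],
  [[0,0,0],[0,0,0]],
  [[0,0,0],[0,0,0]],
  [[0,0,0],[0,0,0]],
  [[0,0,0],[0,0,0]],
], jaw=0.75)

```text
t: 16.73
eef_pos: [591.3, 322.1, 65.4]
tcp_rot: [3.142, 0.261, -2.487]
ft_force: [-0.3, -0.1, -0.5]
opening: 0.862
```

drive_tool([
  [[0,0,-0.3],[0,0,0]],
  [[0,0,-0.8],[0,0,0]],
  [[0,0,-0.9],[0,0,0]],
  [[0,0,-0.9],[0,0,0]],
  [[0,0,-0.9],[0,0,0]],
])

```text
t: 17.15
eef_pos: [567.5, 303.8, 177.3]
tcp_rot: [-3.142, 0.261, -2.487]
ft_force: [0.2, 0.1, 0.3]
opening: 0.874
```

drive_tool([
  [[0,0,-0.9],[0,0,0]],
  [[0,0,-0.9],[0,0,0]],
  [[0,0,-0.9],[0,0,0]],
  [[0,0,-0.5],[0,0,0]],
  [[0,0,0],[0,0,0]],
])

```text
t: 17.57
eef_pos: [548.6, 289.0, 272.8]
tcp_rot: [-3.14, 0.267, -2.487]
ft_force: [0.8, 0.3, 0.1]
opening: 0.88
```

```bash
python3 - <<'E'
from plan import *
p=env.read_camera('wrist');cv2.imwrite('pics/w11.png',p['pixels'])
for t in ['roll_small','roll_medium','roll_large']: print(t,[(np.round(d['point']),round(d['score'],2)) for d in env.tip_of(t,p)])
p=env.read_camera('scene');cv2.imwrite('pics/s11.png',cv2.resize(p['pixels'][110:250,190:380],None,fx=4,fy=4))
for t in ['roll_small','roll_medium','roll_large','glue_stick','tape_roll']: print(t,[(np.round(d['point']),round(d['score'],2)) for d in env.tip_of(t,p)])
p=env.read_camera('top');cv2.imwrite('pics/t11.png',cv2.resize(p['pixels'][100:280,200:420],None,fx=3.3,fy=3.3))
E
```

```text
roll_small [(array([524., 387.,  31.]), 0.82)]
roll_medium []
roll_large [(array([593., 325.,  36.]), 0.58), (array([528., 390.,  30.]), 0.44)]
roll_small [(array([522., 393.,  28.]), 0.7)]
roll_medium [(array([473., 467.,  34.]), 0.72), (array([430., 131.,   3.]), 0.38)]
roll_large [(array([593., 320.,  34.]), 0.76)]
glue_stick [(array([447., 299.,  -0.]), 0.74), (array([593., 327.,  33.]), 0.62)]
tape_roll [(array([344., 476.,   1.]), 0.6)]
```

View pics/w11.png

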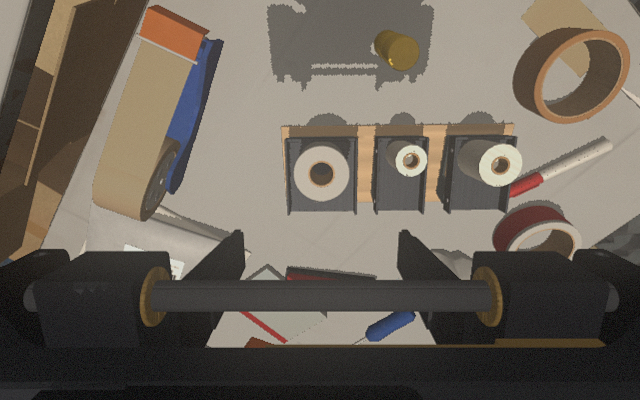

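View pics/s11.png

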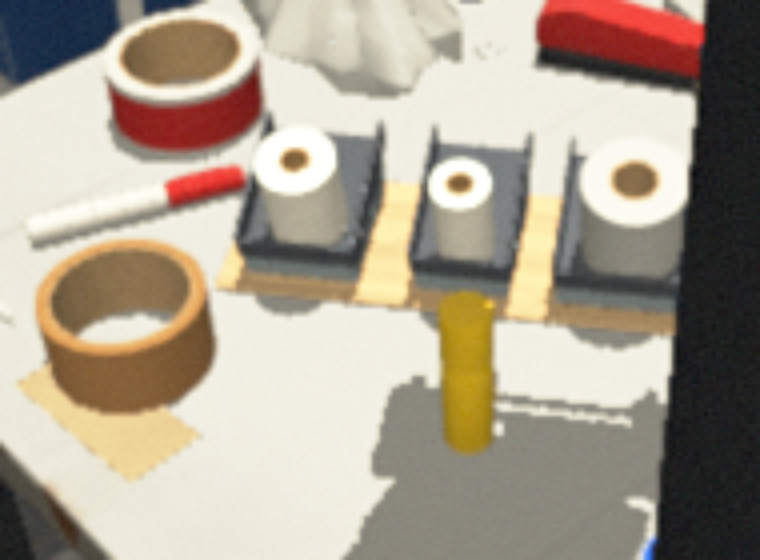

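View pics/t11.png

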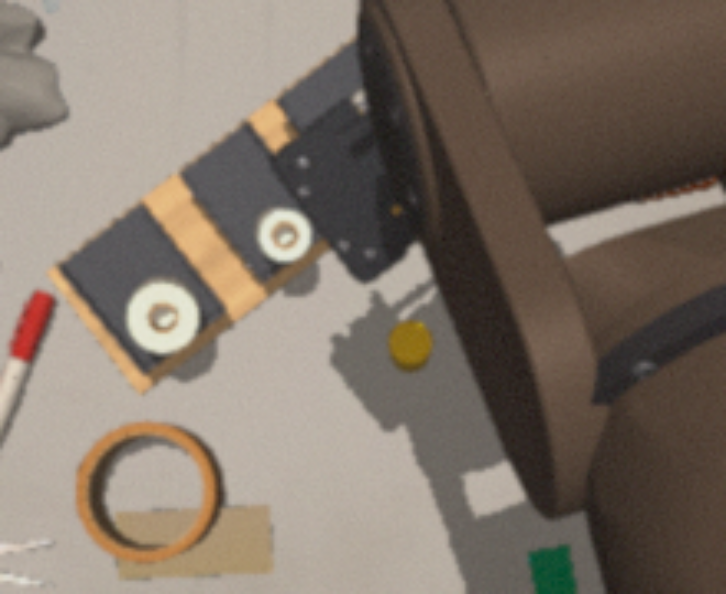

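All three look home. I'll check that each foot is at the lip by overlaying cylinders at the home positions.

```bash
python3 - <<'E'
from plan import *
d=12
seats={'s':((525.5,392.5,30.4),17),'m':((470.5,468.5,32),23),'l':((592,322.5,33.8),30)}
UY=np.cross(N,UX)
outs=[]
for name,(x0,x1,y0,y1),sc in (('scene',(230,380,120,200),5),('wrist',(270,530,100,230),3)):
    p=env.read_camera(name)
    im=cv2.resize(p['pixels'][y0:y1,x0:x1],None,fx=sc,fy=sc,interpolation=cv2.INTER_CUBIC)
    for off,c in ((0,(0,0,255)),(8,(255,120,0))):
      for s,r in seats.values():
        for n in (0,60):
            pts=[((proj(p,np.array(s)+off*UX+n*N+r*np.cos(a)*UX+r*np.sin(a)*UY)-[x0,y0]+.5)*sc) for a in np.linspace(0,6.29,50)]
            cv2.polylines(im,[np.int32(pts)],True,c,1)
    cv2.imwrite(f'pics/fin_{name}.png',im)
print(env.state()['t'])
E
```

```text
18.2167
```

View pics/fin_scene.png

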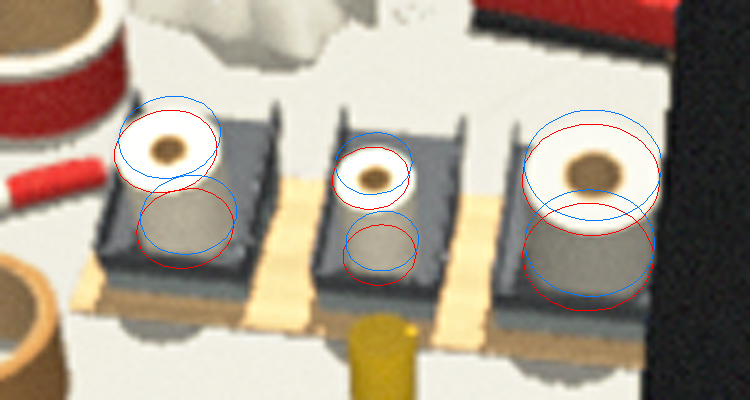

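View pics/fin_wrist.png

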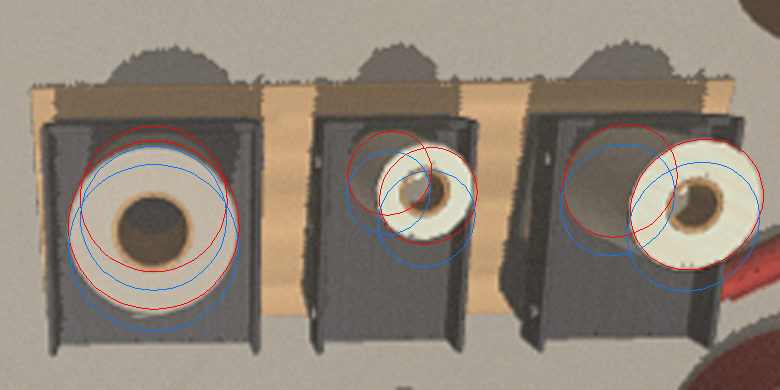

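```bash
python3 - <<'E'
from plan import *
p=env.read_camera('wrist'); c=p['pixels'][125:190,275:365].astype(float)
c=np.clip((c-20)*2.2,0,255).astype('uint8'); cv2.imwrite('pics/z.png',cv2.resize(c,None,fx=8,fy=8,interpolation=cv2.INTER_CUBIC))
E
```

```text
(no output)
```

View pics/z.png

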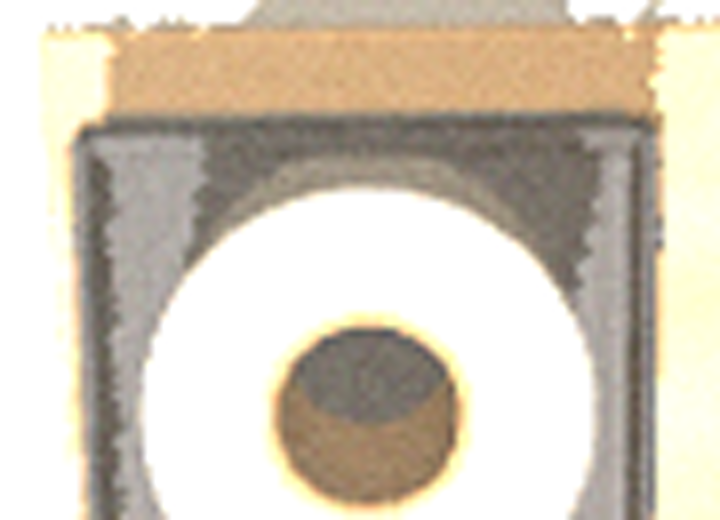

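```bash
python3 - <<'E'
from plan import *
p=env.read_camera('wrist'); f,cx,cy,M=cam(p); C=-M[:3,:3].T@M[:3,3]
s=np.array([592,322.5,33.8]);UY=np.cross(N,UX); print('cam in seat',[(C-s)@v for v in(UX,UY,N)])
z=lambda P:((proj(p,P)-[275,125]+.5)*8).round()
for off in(-30,-33):
  for n in(0,12): print(off,n,z(s+off*UX+n*N))
print('cheeks',z(s+40*UY),z(s-40*UY),z(s+40*UY+18*N),z(s-40*UY+18*N),'top front',z(s-30*UX+60*N),'top back',z(s+30*UX+60*N))
print(env.state()['qvel'].round(4) if hasattr(env.state()['qvel'],'round') else '')
E
```

```text
cam in seat [np.float64(-65.19438170349476), np.float64(-0.1395000541241463), np.float64(411.08593741684706)]
-30 0 [370. 135.]
-30 12 [370. 142.]
-33 0 [370. 115.]
-33 12 [370. 122.]
cheeks [631. 333.] [110. 333.] [642. 352.] [ 98. 352.] top front [370. 176.] top back [370. 624.]
[-0.0006 -0.0023 -0.0007 -0.0002  0.0013 -0.0005]
```

```bash
python3 - <<'E'
from plan import *
p=env.read_camera('wrist')
def z(im,x0,x1,y0,y1,k):
    c=np.clip((im[y0:y1,x0:x1].astype(float)-20)*2.2,0,255).astype('uint8'); return cv2.resize(c,None,fx=k,fy=k,interpolation=cv2.INTER_CUBIC)
a=z(cv2.imread('pics/w10.png'),255,385,130,190,6); b=z(p['pixels'],360,520,120,190,780/160)
b=cv2.resize(b,(780,340)); a=a[:250]
cv2.imwrite('pics/z2.png',np.vstack([a,b]))
old=cv2.imread('pics/w11.png'); print('diff', cv2.absdiff(old,p['pixels'])[125:190,275:365].mean())
E
```

```text
diff 11.973447293447293
```

View pics/z2.png

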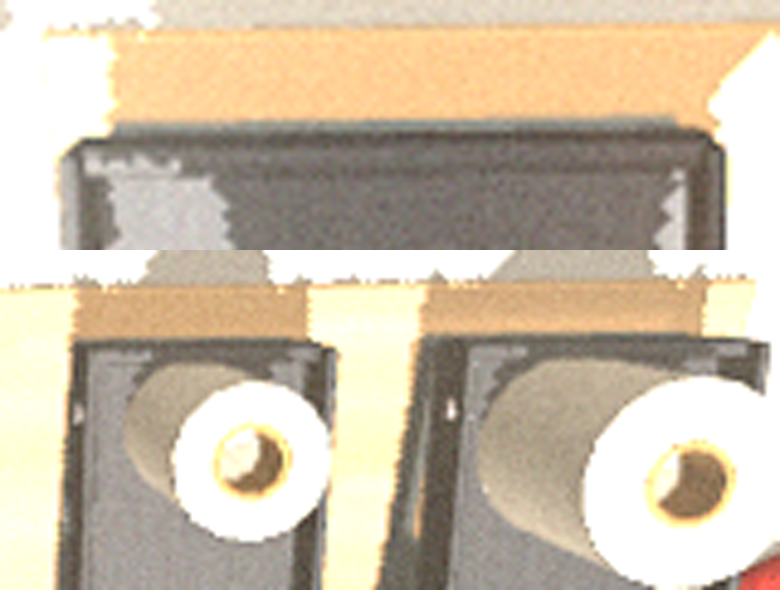

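The lip is about 5 mm thick in the empty-bay view (w10). That puts its inner edge at zoom row ≈151, and the large roll's foot is at row ≈155, so it sits at the lip within about 1 mm. The other two look the same. Handing in.

```bash
python3 - <<'E'
from cell import env
print(env.job_done())
E
```

```text
the job is handed in; nothing more can be done
None
```

I placed all three white label rolls and handed the job in about 18.5 s into the 77 s limit. The small roll is in the narrowest bay (centre), the medium in the middle-width bay (left), and the large in the widest bay (right).

I gripped each roll across the lip direction and tilted it 15° to match the deck. Each was set down about 8 mm up-slope of home until it touched (8–15 N), then released to slide to the lip.

**Last checks:**
- **Home position:** in the scene picture, drawn outlines of the rolls at home match all three. The wrist picture agrees to about 2 mm.
- **Foot against the lip:** a contrast-stretched zoom shows each foot at the front lip. The large roll's wrist view at first suggested a gap of about 3 mm. Measuring the empty bay showed the lip is about 5 mm thick, which leaves less than 1 mm, within measuring error.
- **Missed detection:** the network did not find the medium roll in the last wrist picture. It found it at home in the scene picture, and I could see it in both.
- **Everything else:** the glue stick and brown tape roll were where they started, to within the network's error. I never went near the blue and pink look-alikes. The gripper was open and well above the stands, touching nothing.

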